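# Feel a ground bracket edge for burrs

### The job

Feel the freshly ground top edge of the zigzag steel bracket for burrs: start on the yellow post and run your fingertips along the edge with a light touch, touching each straight run and each of the three blue posts in turn as you come to them, to the red post at the other end, then take the hand away. Go gently: the sprung plate under the bracket gives a little under the fingers but must never be pressed down near its stop. Leave the jar, cup, grinding disc and screwdriver where they stand.

Things in the scene. Friction and masses are not known exactly. Their poses are not given: they have to be found in the camera images.
- fixture: Red steel base, 250 x 130 x 12 mm, fixed to the bench, of a floating fixture. Origin: centre of its underside on the bench; x along its length, z up. Four springs at its corners carry a dark grey 250 x 130 x 10 mm plate (its top is 50 mm above the bench), on which the zigzag bracket stands. Plate and bracket together can only sink straight down and spring back. The fixture can lie at any position and yaw.
- floater (a joint): How far the dark grey plate with the bracket is pressed down, in m: 0 = up at rest, 0.016 = on its stop; 0.013 and more is too deep. About 1 N starts it moving, then 0.35 N per mm.
- post_start: Yellow start post of the bracket, at one end: round post, 20 mm across, domed top (a ball's top, 10 mm radius), rising 1 mm above the bracket's edge. Origin: the very top of the dome, 80 mm above the bench while nothing presses; z up.
- post_a: First blue post after the yellow one, at the first bend: round post, 20 mm across, domed top (a ball's top, 10 mm radius), rising 1 mm above the bracket's edge. Origin: the very top of the dome, 80 mm above the bench while nothing presses; z up.
- post_b: Second blue post, at the second bend: round post, 20 mm across, domed top (a ball's top, 10 mm radius), rising 1 mm above the bracket's edge. Origin: the very top of the dome, 80 mm above the bench while nothing presses; z up.
- post_c: Third blue post, at the third bend: round post, 20 mm across, domed top (a ball's top, 10 mm radius), rising 1 mm above the bracket's edge. Origin: the very top of the dome, 80 mm above the bench while nothing presses; z up.
- post_end: Red end post, at the other end: round post, 20 mm across, domed top (a ball's top, 10 mm radius), rising 1 mm above the bracket's edge. Origin: the very top of the dome, 80 mm above the bench while nothing presses; z up.
- edge_1: Straight run 1 of the bracket, between the yellow and the first blue post: flat steel bar 8 mm thick standing on edge, running straight from post centre to post centre (87 mm). Origin: middle of its lower edge on the dark grey plate; x along the run towards the red end, z up; its flat top edge lies 29 mm above the origin, 79 mm above the bench at rest.
- edge_2: Straight run 2 of the bracket, between the first blue and the second blue post: flat steel bar 8 mm thick standing on edge, running straight from post centre to post centre (65 mm). Origin: middle of its lower edge on the dark grey plate; x along the run towards the red end, z up; its flat top edge lies 29 mm above the origin, 79 mm above the bench at rest.
- edge_3: Straight run 3 of the bracket, between the second blue and the third blue post: flat steel bar 8 mm thick standing on edge, running straight from post centre to post centre (77 mm). Origin: middle of its lower edge on the dark grey plate; x along the run towards the red end, z up; its flat top edge lies 29 mm above the origin, 79 mm above the bench at rest.
- edge_4: Straight run 4 of the bracket, between the third blue and the red post: flat steel bar 8 mm thick standing on edge, running straight from post centre to post centre (63 mm). Origin: middle of its lower edge on the dark grey plate; x along the run towards the red end, z up; its flat top edge lies 29 mm above the origin, 79 mm above the bench at rest.
- jar: Amber jar with steel cap, loose, 64 mm across, 85 mm tall; origin at the centre of its underside. Leave alone.
- cup: Steel cup, loose, 70 mm across, 75 mm tall; origin at the centre of its underside. Leave alone.
- disc: Black grinding disc, loose, lying flat, 100 mm across, 6 mm thick with an aluminium hub 12 mm high in all; origin at the centre of its underside. Leave alone.
- driver: Screwdriver with black handle, loose, lying on the bench, 200 mm long, handle 26 mm thick; origin under its middle, x along it towards the tip. Leave alone.

How it is judged:
By the outcome, as a careful person would: the job done as asked, in the order asked, and still so for the second after the job is handed in, with the robot touching nothing.
It also fails if it takes over 48 s, if anything falls off the work surface, if the arm or the gripper's body presses on something with over 40 N, if the wrist force passes 120 N, or if a joint passes its speed limit or range.

### The arm

A 6-joint arm with a two-finger parallel gripper is mounted at the origin on the work surface. World frame = base frame: x ahead of the robot, y to its left, z up, the work surface at z = 0. Lengths are in m, angles in degrees, forces in N, time in s.
With the tool pointing down it reaches from about 0.3 to 0.75 m from the base axis. Payload 8.5 kg.
Tool frame: the origin (TCP) lies at the very end of the fingers, on their centre line; the grasp point (between the pads) lies 19 mm behind it; z points along the fingers, y is the line along which they close (so a half turn about z gives the same grasp; the last joint's range is limited). The gripper opens to 85 mm and grips with 20 to 120 N. Pads are 22 mm wide; open, the fingers measure 114 mm over their backs; the gripper's body (76 mm by 85 mm) begins 54 mm behind the grasp point. The pads swing forward as they close: fully open they stand 13 mm farther back than shut.
Start: joints at [-86.534, 21.807, 74.336, -0, 83.858, -12.336], TCP at [0.15, -0.529, 0.231] pointing down, gripper open.
Joint ranges: [-178.18, 178.18], [-50.72, 133.34], [12.68, 142.11], [-81.47, 261.47], [9.98, 163.14], [-165.26, 165.26]. Speed limits (degrees/s): [136.94, 136.94, 180, 180, 180, 180].

### API

Orientations are given as a 3x3 rotation matrix whose columns are the frame's x, y, z axes.
In Python, from rig import * gives the robot as it stands. The module is installed in compiled form; this text tells all that it offers.
- The arm moves only by the shell command python3 -m pendant 'ROWS' [OPENING] [FORCE]. ROWS is JSON, a list of rows, each a list of 2 entries, a list of its own where there are three numbers: the shift along the tool's x, y, z as a fraction of full scale, then the turn, a rotation vector about the tool's x, y, z as a fraction of full scale. A call has 1 to 8 rows; each row shifts and turns the commanded pose from where the row before left it, along the tool's axes as they then stand; what a row does not reach is not made up. Full scale, the value 1, is 40 mm for a shift and 5 degrees for a turn. A row lasts 1/8 s, in which the tool goes at most 62.5 mm and 10.7 degrees, less where a joint would pass 70% of its speed; a pose out of reach is approached as far as the arm can. A call with a number of a shift or a turn outside -1 to 1 is refused whole. A call with a gripper value outside its range is refused whole. OPENING is the opening, from 0 (shut) to 1 (fully open), set as the call begins (- or left out, the last holds). The fingers move at their own pace and stop on an object; FORCE is the grip in N (left out, the last holds). Time passes only in rows, so rows that do not move let the fingers close. It gives the time, the measured TCP pose, the force, the opening and the grip force at its end, in the units of the state.
- observe(): the state, without advancing time (a new reading comes with each control period).
- get_image(name): name is "side" or "top"; returns a dict with "img" (420x560x3 uint8, blue, green, red), "range_z" (420x560 float32, m along the optical axis (not along the pixel's ray), 0 where there is no reading), "camera_matrix" (3x3 intrinsics, pixels), "eye" and "rotation" of the camera in the world. Camera axes: x right, y down, z forward; pixel columns grow to the right and rows downward; lengths in m; the calibration is good to about 2 mm. A picture is of the moment at which its call begins.
- close_job(): hands the job in; it is judged then, once.
Trained networks look in the newest picture that a camera, given by its name, has taken for a name from the list of things; names that differ only in an ending like _2 or _b are one class to them, and where a whole thing is asked for, a point or a joint stands for the part that bears it (a point fixed in the world has none). Each returns a list of dicts, best first, with "conf" (0 to 1); they miss things now and then, are a little off and sometimes report something else, mostly with a low value. They report only what shows in the picture. A call takes as long as a camera call.
- regions_of(camera, query): "mask" (420x560 bool, what is visible of it).
- landmark_of(camera, query): "point" ([x, y, z] in m, in world coordinates, good to about 4 mm: a listed point, or the origin of a listed thing).
The state is a dict: "time_s": time; "q": joint angles; "qvel": joint speeds; "joint_efforts": joint torques, N m; "position": TCP position; "tool_rot": TCP orientation; "ft_force": force on the tool from outside, world axes, zero at the start; "wrist_torque": the same for the moment, N m; "grip_width": finger opening in m; "gripper_force": force on a finger pad.
Only numpy, scipy, OpenCV 4.12 (cv2) and the standard library are available. Lean on these libraries where they do the work, as an engineer would, in place of code of your own. Each camera call takes 0.05 s, during which the arm holds its last target. There are 200 camera calls.

## Working session

There is one attempt and no reset: what is moved stays moved. The work goes in short steps, Python scripts to look and compute and a shell command to move; the robot and the scene stay as the last step left them, time stands still between calls to the robot, and variables do not carry over. Pictures are saved under pics/ and viewed, at most 10 in all, crops included, and the job is handed in when it is done.

```bash
mkdir -p pics; python3 - <<'E'
from rig import *
import cv2
s=observe();print(s['time_s'],s['position'],s['tool_rot'],s['ft_force'],s['grip_width'])
for c in('top','side'):
    r=get_image(c);cv2.imwrite(f'pics/{c}0.png',r['img']);print(c,r['eye'])
    for n in('post_start','post_a','post_end','fixture','jar','cup','disc','driver'):
        for d in landmark_of(c,n)[:4]:print(n,[round(float(v),4) for v in d['point']],round(d['conf'],2))
E
```

```text
0.0 [ 0.14973122 -0.52891308  0.23069359] [[ 9.62220671e-01  2.72270756e-01 -1.29114723e-04]
 [ 2.72270640e-01 -9.62219554e-01  1.49290530e-03]
 [ 2.82237745e-04 -1.47165849e-03 -9.99998877e-01]] [-0.07690228 -0.38181296  0.66665114] 0.08517593842700252
top [0.4181855  0.02600297 0.86538475]
post_a [0.6154, -0.047, 0.0777] 0.62
post_a [0.55, -0.0205, 0.0806] 0.57
post_a [0.6146, -0.1195, 0.0849] 0.55
post_end [0.6788, -0.1435, 0.0802] 0.4
fixture [0.5869, -0.0764, 0.0037] 0.92
jar [0.6135, 0.0603, 0.0037] 0.81
jar [0.6158, -0.119, 0.0827] 0.39
cup [0.4707, -0.1794, 0.0013] 0.61
disc [0.6315, -0.2465, 0.0007] 0.73
driver [0.4709, -0.1812, -0.0006] 0.6
driver [0.7425, 0.0245, 0.0002] 0.55
side [0.1736408 0.4664197 0.4581403]
post_start [0.7434, 0.028, 0.003] 0.71
post_start [0.4825, -0.0761, 0.0811] 0.63
post_start [0.5863, -0.0348, 0.0498] 0.3
post_a [0.6103, -0.0449, 0.0793] 0.64
post_a [0.551, -0.0231, 0.0807] 0.5
post_a [0.6269, -0.2444, 0.0005] 0.45
post_a [0.615, -0.1216, 0.0814] 0.4
post_end [0.6787, -0.1451, 0.0826] 0.54
fixture [0.5896, -0.0738, -0.0015] 0.64
jar [0.6099, 0.0593, -0.0014] 0.63
cup [0.4697, -0.1776, 0.0006] 0.7
disc [0.6293, -0.2451, 0.0006] 0.59
driver [0.745, 0.0294, 0.001] 0.7
```

View pics/top0.png

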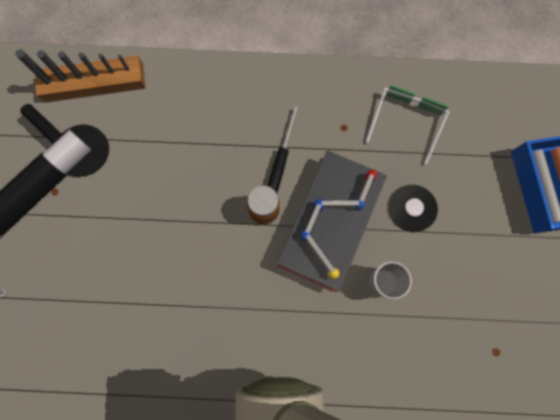

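View pics/side0.png

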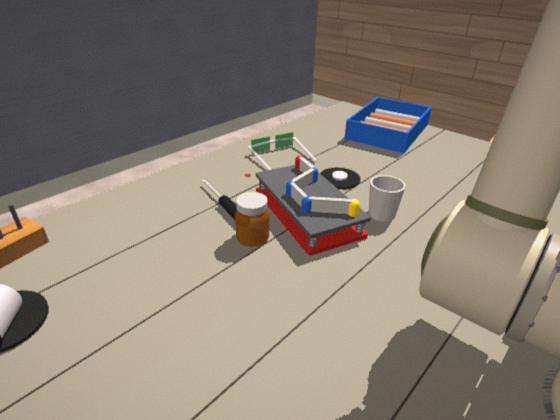

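The bracket lies in the middle of both pictures. In the top view it runs from yellow (334,273) through blue (306,235), (319,203) and (361,203) to red (372,173). The jar is at (263,203), the cup at (392,280) and the disc at (414,208). Next I refine the post tops by colour and depth.

```bash
python3 - <<'E'
from rig import *
import cv2,numpy as np
seed=np.array([[.4825,-.0761],[.5505,-.022],[.613,-.046],[.615,-.120],[.6788,-.1443]])
L=np.array([87,65,77,63])/1000
est=[]
for c in('top','side'):
    r=get_image(c);im=r['img'];K=r['camera_matrix'];R=np.array(r['rotation']);z=r['range_z']
    v,u=np.mgrid[:420,:560]
    P=(np.stack([(u-K[0,2])/K[0,0],(v-K[1,2])/K[1,1],np.ones_like(z)],-1)*z[...,None])@R.T+r['eye']
    hsv=cv2.cvtColor(im,cv2.COLOR_BGR2HSV)
    E=[]
    for s in seed:
        m=(np.hypot(P[...,0]-s[0],P[...,1]-s[1])<.02)&(P[...,2]>.07)&(P[...,2]<.09)&(hsv[...,1]>140)
        p=P[m];E.append(np.r_[(p.max(0)+p.min(0))[:2]/2,np.median(p[:,2])] if len(p) else [np.nan]*3);print(c,m.sum(),np.round(E[-1],4),np.round(p.mean(0),4))
    E=np.array(E);est.append(E);print('len',np.round(np.linalg.norm(np.diff(E[:,:2],axis=0),axis=1),4))
print(np.round(np.mean(est,0),4))
E
python3 -m pendant '[[[0,0,0],[0,0,1]],[[0,0,0],[0,0,1]],[[0,0,0],[0,0,1]],[[0,0,0],[0,0,1]],[[0,0,0],[0,0,1]],[[0,0,0],[0,0,1]],[[0,0,0],[0,0,1]],[[0,0,0],[0,0,0.4]]]' 0 20
```

```text
top 64 [ 0.4806 -0.0758  0.0769] [ 0.4798 -0.0765  0.0769]
top 36 [ 0.5496 -0.0191  0.0762] [ 0.5495 -0.0182  0.0763]
top 28 [ 0.6113 -0.0442  0.076 ] [ 0.6132 -0.0441  0.0765]
top 23 [ 0.612  -0.1257  0.0779] [ 0.6118 -0.1249  0.0777]
top 44 [ 0.6748 -0.1453  0.0767] [ 0.6755 -0.1457  0.0764]
len [0.0892 0.0666 0.0815 0.0658]
side 51 [ 0.4792 -0.0705  0.0744] [ 0.4786 -0.0699  0.0744]
side 49 [ 0.5495 -0.0165  0.0743] [ 0.5485 -0.016   0.0744]
side 23 [ 0.612  -0.0414  0.0736] [ 0.6124 -0.0392  0.0738]
side 20 [ 0.6112 -0.1182  0.0739] [ 0.6102 -0.1192  0.0746]
side 16 [ 0.674  -0.1405  0.0741] [ 0.6745 -0.1386  0.0742]
len [0.0886 0.0672 0.0768 0.0667]
[[ 0.4799 -0.0731  0.0757]
 [ 0.5495 -0.0178  0.0752]
 [ 0.6116 -0.0428  0.0748]
 [ 0.6116 -0.122   0.0759]
 [ 0.6744 -0.1429  0.0754]]
time_s: 2.0
position: [0.1498, -0.5292, 0.2313]
tool_rot: [[0.932, -0.363, 0.0], [-0.363, -0.932, 0.0], [0.0, -0.0, -1.0]]
ft_force: [0.5, -0.0, 0.2]
grip_width: -0.0003
gripper_force: 0.0
```

```bash
python3 -m pendant '[[[0.25,-0.94,0],[0,0,0]],[[0.25,-0.94,0],[0,0,0]],[[0.25,-0.94,0],[0,0,0]],[[0.25,-0.94,0],[0,0,0]],[[0.25,-0.94,0],[0,0,0]],[[0.25,-0.94,0],[0,0,0]],[[0.25,-0.94,0],[0,0,0]]]'
python3 -m pendant '[[[0.25,-0.94,0.3],[0,0,0]],[[0.25,-0.94,0.3],[0,0,0]],[[0.25,-0.94,0.3],[0,0,0]],[[0.25,-0.94,0.3],[0,0,0]],[[0.25,-0.94,0.3],[0,0,0]],[[0.25,-0.94,0.3],[0,0,0]],[[0.25,-0.4,0.3],[0,0,0]],[[0,0,0],[0,0,0]]]'
```

```text
time_s: 2.88
position: [0.3108, -0.3081, 0.2315]
tool_rot: [[0.933, -0.361, 0.0], [-0.361, -0.933, -0.0], [0.0, 0.0, -1.0]]
ft_force: [0.2, -0.3, 0.5]
grip_width: -0.0001
gripper_force: 0.0
time_s: 3.88
position: [0.463, -0.1084, 0.1467]
tool_rot: [[0.933, -0.359, -0.001], [-0.359, -0.933, 0.001], [-0.001, -0.0, -1.0]]
ft_force: [0.2, 0.1, -0.8]
grip_width: 0.0
gripper_force: 0.0
```

```bash
python3 -m pendant '[[[0.08,-0.47,0],[0,0,0]],[[0.07,-0.47,0],[0,0,0]],[[0,0,0.6],[0,0,0]],[[0,0,0.65],[0,0,0]],[[0,0,0],[0,0,0]],[[0,0,0],[0,0,0]]]'
python3 - <<'E'
from rig import *
import cv2,numpy as np
a=get_image('side')['img'][140:270,230:430];b=get_image('top')['img'][140:310,240:440]
cv2.imwrite('pics/close1.png',np.vstack([cv2.resize(a,None,fx=2,fy=2),cv2.resize(b,None,fx=2,fy=1.98)])[:600])
E
```

```text
time_s: 4.62
position: [0.4823, -0.0769, 0.0984]
tool_rot: [[0.932, -0.362, 0.001], [-0.362, -0.932, -0.001], [0.002, 0.0, -1.0]]
ft_force: [0.7, 0.3, 0.5]
grip_width: 0.0001
gripper_force: 0.0
```

View pics/close1.png

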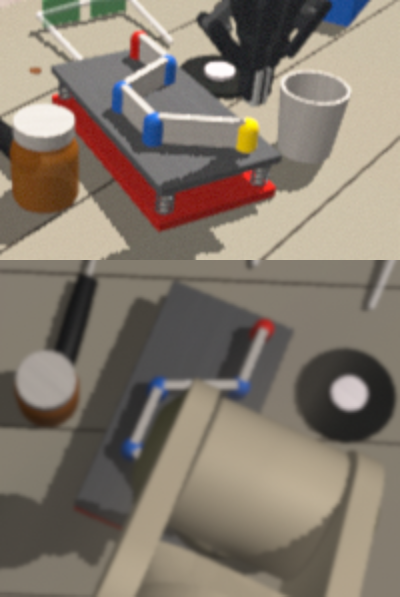

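The crop shows the closed fingertips at about (262,97), and the yellow post top at (248,122). The tip looks too far right, so I check it by projection.

```bash
python3 - <<'E'
from rig import *
import cv2,numpy as np
r=get_image('side');K=r['camera_matrix'];R=np.array(r['rotation']);e=np.array(r['eye'])
def pr(p):
    q=K@(R.T@(np.array(p)-e));return q[:2]/q[2]
for n,p in dict(tip=observe()['position'],Y=(.482,-.0755,.08),a=(.55,-.02,.08),b=(.6125,-.045,.08),c=(.6135,-.1215,.08),e=(.676,-.144,.08)).items():
    print(n,np.round(pr(p),1))
im=r['img'].copy()[140:240,280:400];im=cv2.resize(im,None,fx=6,fy=6,interpolation=cv2.INTER_CUBIC)
for p in (observe()['position'],(.482,-.0755,.08),(.55,-.02,.08),(.6125,-.045,.08),(.6135,-.1215,.08),(.676,-.144,.08)):
    u=(pr(p)-[280,140]+.5)*6;cv2.drawMarker(im,(int(u[0]),int(u[1])),(0,255,0),0,14,1)
cv2.imwrite('pics/close2.png',im)
for d in ['post_start','post_a','post_end']:
    for x in landmark_of('side',d)[:4]:print(d,np.round(x['point'],4),round(x['conf'],2))
E
```

```text
tip [356. 190.]
Y [354.6 198.9]
a [306.9 196.6]
b [290.6 180.2]
c [314.4 167.4]
e [298.8 154.9]
post_start [ 0.4823 -0.0719  0.0832] 0.67
post_start [ 0.6435 -0.136   0.0473] 0.64
post_start [ 0.515  -0.046   0.0532] 0.21
post_a [ 0.5505 -0.0245  0.0799] 0.48
post_a [ 0.6141 -0.1272  0.0804] 0.48
post_a [0.608  0.0573 0.0009] 0.44
post_a [ 0.6139 -0.0487  0.0807] 0.39
post_end [ 0.6767 -0.1429  0.0836] 0.55
post_end [ 0.6158 -0.0833  0.0472] 0.35
```

View pics/close2.png

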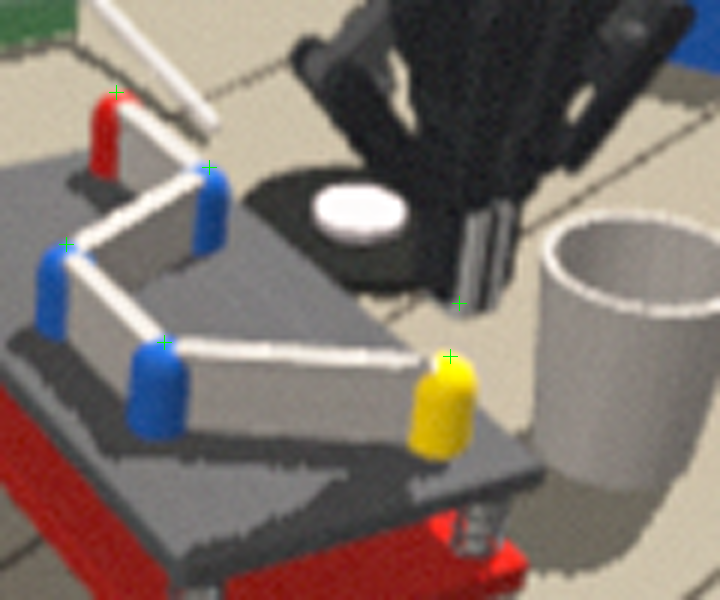

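The post markers land on the domes, and the tip is within about 4 mm of where it should be. I lower slowly onto the yellow post.

```bash
python3 -m pendant '[[[0,-0.05,0.2],[0,0,0]],[[0,0,0.15],[0,0,0]],[[0,0,0.07],[0,0,0]],[[0,0,0.05],[0,0,0]],[[0,0,0.04],[0,0,0]],[[0,0,0.04],[0,0,0]],[[0,0,0],[0,0,0]],[[0,0,0],[0,0,0]]]'
```

```text
time_s: 5.92
position: [0.4827, -0.0744, 0.0754]
tool_rot: [[0.932, -0.362, 0.0], [-0.362, -0.932, -0.0], [0.0, -0.0, -1.0]]
ft_force: [-1.5, 1.1, 2.0]
grip_width: 0.0
gripper_force: 1.3
```

```bash
python3 -m pendant '[[[0.067,-0.116,0.02],[0,0,0]],[[0.067,-0.116,0],[0,0,0]],[[0.067,-0.116,0],[0,0,0]],[[0.067,-0.116,0],[0,0,0]],[[0.067,-0.116,0],[0,0,0]],[[0.067,-0.116,0],[0,0,0]],[[0.067,-0.116,0],[0,0,0]],[[0.067,-0.116,0],[0,0,0]]]'
```

```text
time_s: 6.92
position: [0.5164, -0.0473, 0.0745]
tool_rot: [[0.932, -0.362, -0.0], [-0.362, -0.932, 0.0], [-0.0, -0.0, -1.0]]
ft_force: [-1.6, -1.0, 1.9]
grip_width: -0.0
gripper_force: 1.3
```

```bash
python3 -m pendant '[[[0.067,-0.116,0],[0,0,0]],[[0.067,-0.116,0],[0,0,0]],[[0.067,-0.116,0],[0,0,0]],[[0.067,-0.116,0],[0,0,0]],[[0.067,-0.116,0],[0,0,0]],[[0.067,-0.116,0],[0,0,0]],[[0.067,-0.116,0],[0,0,0]],[[0.067,-0.116,0],[0,0,0]]]'
python3 -m pendant '[[[0,0,0],[0,0,0]],[[0,0,0],[0,0,0]]]'
python3 - <<'E'
from rig import *
import cv2
r=get_image('side')['img'][130:250,260:400];cv2.imwrite('pics/a.png',cv2.resize(r,None,fx=5,fy=5,interpolation=cv2.INTER_CUBIC))
E
```

```text
time_s: 7.92
position: [0.5499, -0.0205, 0.0746]
tool_rot: [[0.932, -0.362, 0.0], [-0.362, -0.932, 0.0], [0.0, -0.0, -1.0]]
ft_force: [-1.9, -1.2, 2.4]
grip_width: -0.0
gripper_force: 1.4
time_s: 8.18
position: [0.55, -0.0205, 0.0747]
tool_rot: [[0.932, -0.362, 0.001], [-0.362, -0.932, 0.0], [0.001, -0.001, -1.0]]
ft_force: [1.4, 1.3, 2.7]
grip_width: 0.0001
gripper_force: 1.4
```

View pics/a.png

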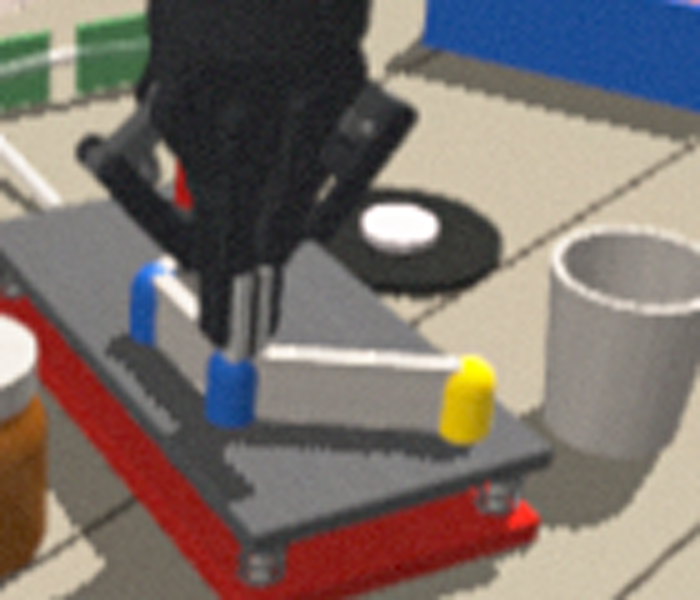

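The fingertips (centre about 238,345) sit on the first blue post (centre about 231), well centred. Now run 2.

```bash
python3 -m pendant '[[[0.137,0,0],[0,0,0]],[[0.137,0,0],[0,0,0]],[[0.137,0,0],[0,0,0]],[[0.137,0,0],[0,0,0]],[[0.137,0,0],[0,0,0]],[[0.137,0,0],[0,0,0]]]'
python3 -m pendant '[[[0.137,0,0],[0,0,0]],[[0.137,0,0],[0,0,0]],[[0.137,0,0],[0,0,0]],[[0.137,0,0],[0,0,0]],[[0.137,0,0],[0,0,0]],[[0.137,0,0],[0,0,0]],[[0,0,0],[0,0,0]],[[0,0,0],[0,0,0]]]'
```

```text
time_s: 8.98
position: [0.5805, -0.0327, 0.0745]
tool_rot: [[0.932, -0.362, -0.0], [-0.362, -0.932, 0.0], [-0.0, 0.0, -1.0]]
ft_force: [-1.7, 0.0, 2.0]
grip_width: -0.0
gripper_force: 1.3
time_s: 9.98
position: [0.6116, -0.0448, 0.0749]
tool_rot: [[0.932, -0.362, 0.002], [-0.362, -0.932, -0.001], [0.002, -0.0, -1.0]]
ft_force: [2.2, -0.8, 2.4]
grip_width: -0.0002
gripper_force: 1.4
```

```bash
python3 -m pendant '[[[0.053,0.127,0],[0,0,0]],[[0.053,0.127,0],[0,0,0]],[[0.053,0.127,0],[0,0,0]],[[0.053,0.127,0],[0,0,0]],[[0.053,0.127,0],[0,0,0]],[[0.053,0.127,0],[0,0,0]],[[0.053,0.127,0],[0,0,0]]]'
python3 -m pendant '[[[0.053,0.127,0],[0,0,0]],[[0.053,0.127,0],[0,0,0]],[[0.053,0.127,0],[0,0,0]],[[0.053,0.127,0],[0,0,0]],[[0.053,0.127,0],[0,0,0]],[[0.053,0.127,0],[0,0,0]],[[0.053,0.127,0],[0,0,0]],[[0,0,0],[0,0,0]]]'
python3 - <<'E'
from rig import *
import cv2
r=get_image('side')['img'][130:250,260:400];cv2.imwrite('pics/c.png',cv2.resize(r,None,fx=5,fy=5,interpolation=cv2.INTER_CUBIC))
E
```

```text
time_s: 10.85
position: [0.6118, -0.0834, 0.0745]
tool_rot: [[0.932, -0.362, -0.0], [-0.362, -0.932, 0.0], [-0.0, 0.0, -1.0]]
ft_force: [-0.1, 2.3, 2.5]
grip_width: 0.0001
gripper_force: 1.3
time_s: 11.85
position: [0.6129, -0.1223, 0.0746]
tool_rot: [[0.932, -0.362, 0.0], [-0.362, -0.932, -0.001], [0.001, 0.001, -1.0]]
ft_force: [-0.7, -1.6, 3.6]
grip_width: -0.0001
gripper_force: 1.4
```

View pics/c.png

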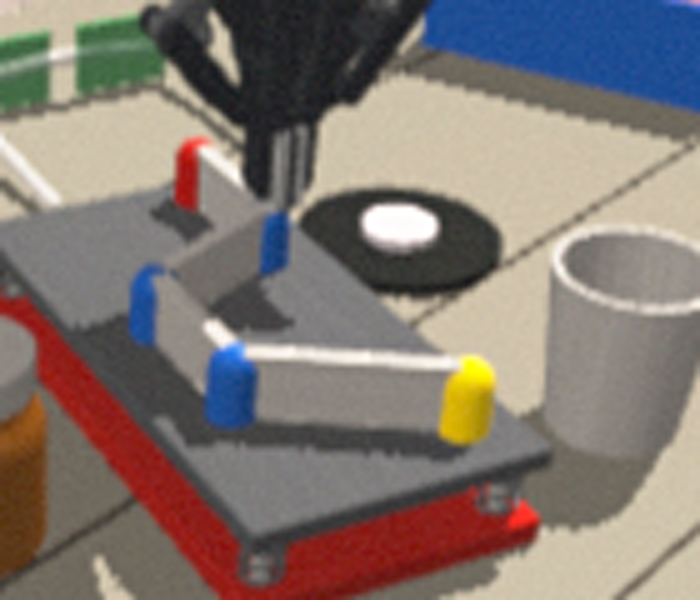

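The fingertips (about 280,205) are on the third blue post (275,215). Next is run 4 to the red post.

```bash
python3 -m pendant '[[[0.135,-0.004,0],[0,0,0]],[[0.135,-0.004,0],[0,0,0]],[[0.135,-0.004,0],[0,0,0]],[[0.135,-0.004,0],[0,0,0]],[[0.135,-0.004,0],[0,0,0]],[[0.135,-0.004,0],[0,0,0]]]'
python3 -m pendant '[[[0.135,-0.004,0],[0,0,0]],[[0.135,-0.004,0],[0,0,0]],[[0.135,-0.004,0],[0,0,0]],[[0.135,-0.004,0],[0,0,0]],[[0.135,-0.004,0],[0,0,0]],[[0.135,-0.004,0],[0,0,0]],[[0,0,0],[0,0,0]],[[0,0,0],[0,0,0]]]'
python3 - <<'E'
from rig import *
import cv2
r=get_image('side')['img'][120:240,250:390];cv2.imwrite('pics/e.png',cv2.resize(r,None,fx=5,fy=5,interpolation=cv2.INTER_CUBIC))
E
```

```text
time_s: 12.65
position: [0.6437, -0.1325, 0.0745]
tool_rot: [[0.932, -0.362, -0.0], [-0.362, -0.932, -0.0], [-0.0, 0.0, -1.0]]
ft_force: [-2.0, 0.4, 3.1]
grip_width: -0.0003
gripper_force: 1.3
time_s: 13.65
position: [0.6745, -0.1434, 0.0749]
tool_rot: [[0.932, -0.362, 0.002], [-0.362, -0.932, -0.001], [0.002, -0.0, -1.0]]
ft_force: [1.9, -0.4, 3.5]
grip_width: 0.0003
gripper_force: 1.4
```

View pics/e.png

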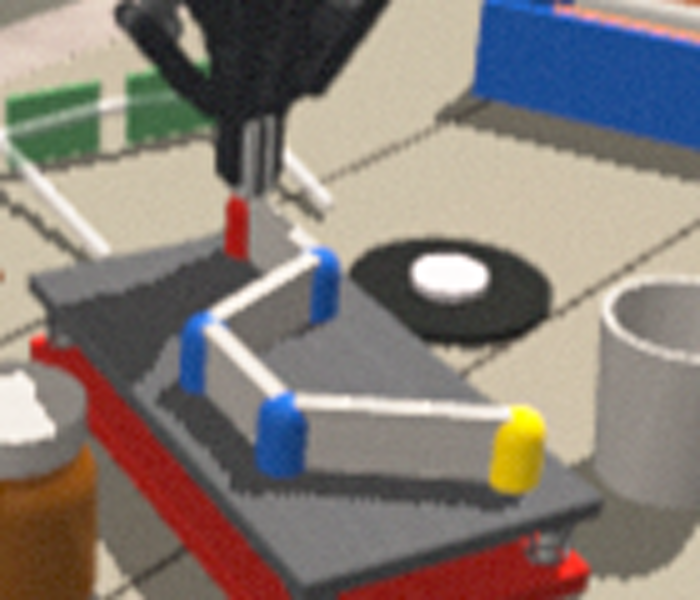

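The fingertips cover the red post: finger centre is about 250, and the dome centre, from the earlier unobstructed view, about 247. I nudge on 2 mm, then lift away.

```bash
python3 -m pendant '[[[0.05,0,0],[0,0,0]],[[0,0,0],[0,0,0]],[[0,0,-0.1],[0,0,0]],[[0,0,-0.3],[0,0,0]],[[0,0,-0.8],[0,0,0]],[[0,0,-1],[0,0,0]],[[0,0,-1],[0,0,0]],[[0,0,0],[0,0,0]]]'
python3 -m pendant '[[[0,0,0],[0,0,0]],[[0,0,0],[0,0,0]],[[0,0,0],[0,0,0]],[[0,0,0],[0,0,0]]]'
python3 - <<'E'
from rig import *
import cv2
cv2.imwrite('pics/fin.png',get_image('side')['img'])
for n in('jar','cup','disc','driver'):
    print(n,[d['point'] for d in landmark_of('side',n)[:1]])
E
```

```text
time_s: 14.7
position: [0.6768, -0.1443, 0.207]
tool_rot: [[0.932, -0.362, 0.007], [-0.362, -0.932, -0.003], [0.008, 0.0, -1.0]]
ft_force: [0.0, 0.4, -0.9]
grip_width: 0.0002
gripper_force: 0.0
time_s: 15.2
position: [0.6757, -0.1439, 0.2021]
tool_rot: [[0.932, -0.362, -0.001], [-0.362, -0.932, 0.0], [-0.001, -0.0, -1.0]]
ft_force: [0.1, 0.5, -0.1]
grip_width: -0.0001
gripper_force: 0.0
jar [[0.6077, 0.0611, -0.0013]]
cup [[0.4744, -0.1799, 0.0008]]
disc [[0.6295, -0.248, 0.0021]]
driver [[0.7409, 0.0289, 0.0021]]
```

View pics/fin.png

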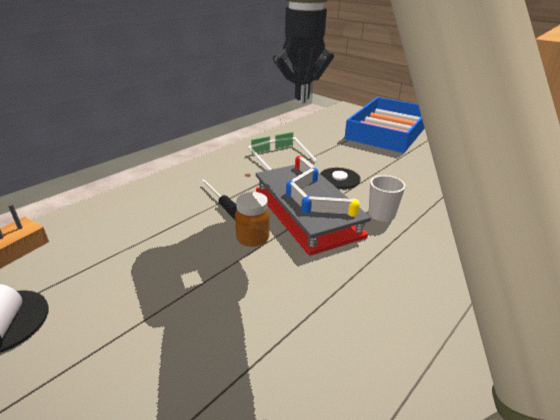

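The hand is clear at (303,95), the bracket is back at rest, and the jar, cup, disc and screwdriver have not moved.

```bash
python3 -c "
from rig import *
print(close_job())"
```

```text
the job is handed in; nothing more can be done
None
```

I ran the closed fingertips along the whole bracket edge from the yellow post to the red post, pressing the plate down only about 4–5 mm, then lifted clear and handed the job in at about 15 s with the jar, cup, disc and screwdriver unmoved; the hand-in returned no verdict.

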